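# Kit a roller's washer and bushing onto the guide pin

### The job

The roller's end parts are being stacked on the upright guide pin in the order spacer, washer, bushing; the wooden spacer is already on. Thread the flat steel washer onto the pin so that it lies flat on the spacer, then thread the taller steel bushing on so that it stands on the washer. Leave the solid disc, which has no hole, where it lies.

Things in the scene. Friction and masses are not known exactly. Their poses are not given: they have to be found in the camera images.
- spacer_top (a point): Centre of the upper face of the wooden spacer on the kitting post, on the pin's axis, 45 mm above the worktop; z points up. The post does not move: a round dark wooden foot (84 mm across, 20 mm high), on it the fixed light wooden spacer (48 mm across, 25 mm high), and out of it a vertical steel pin, 12 mm thick, standing 58 mm above the spacer (top 103 mm above the worktop), its last 15 mm tapering to a blunt 5 mm tip.
- washer_mid (a point): Centre (half-way up, in the middle of the hole) of the loose flat steel washer: 56 mm outside, hole 30 mm, 10 mm thick, about 80 g. It lies flat on the worktop; z is the axis of its hole.
- bushing_mid (a point): Centre (half-way up, inside the bore) of the loose steel bushing, a plain short tube: 40 mm outside, bore 29 mm, 30 mm high, about 80 g. It stands upright on the worktop; z is the axis of its bore.
- cap_mid (a point): Centre (half-way up) of a loose solid steel disc, an end cap without a hole: 50 mm across, 13 mm thick, lying flat on the worktop. It is not needed. The washer, the bushing and this disc may lie in any of the three places.
Things that resemble listed ones, but are neither listed nor needed, are in the scene too. Leave any pink or turquoise look-alike of the part that bears washer_mid alone.

How it is judged (in metres and radians):
On the way:
1. the washer is on the pin, flat on the spacer, before the bushing is on (horizontal distance between washer_mid and spacer_top below 0.014 m and z of washer_mid in the frame of spacer_top between 0 and 0.01 m and (angle between washer_mid's own z axis and vertical below 0.17 rad or angle between washer_mid's own z axis and vertical above 2.97 rad) and not (horizontal distance between bushing_mid and spacer_top below 0.014 m and z of bushing_mid in the frame of spacer_top between 0.02 and 0.03 m and (angle between bushing_mid's own z axis and vertical below 0.17 rad or angle between bushing_mid's own z axis and vertical above 2.97 rad))), for 0.2 s.
At the end, for the whole second after the job is handed in: The washer is threaded on the pin and lies flat on the spacer, and the bushing is threaded on the pin and stands on the washer: each within 14 mm of the pin's axis, within 5 mm of its seated height and within 10 degrees of level, either face up; both are released and at rest (horizontal distance between each of washer_mid, bushing_mid and spacer_top below 0.014 m and z of washer_mid in the frame of spacer_top between 0 and 0.01 m and (angle between washer_mid's own z axis and vertical below 0.17 rad or angle between washer_mid's own z axis and vertical above 2.97 rad) and z of bushing_mid in the frame of spacer_top between 0.02 and 0.03 m and (angle between bushing_mid's own z axis and vertical below 0.17 rad or angle between bushing_mid's own z axis and vertical above 2.97 rad) and linear speed of each of washer, bushing below 0.02 m/s); the robot touches nothing.
It fails at once if the solid disc is moved more than 40 mm (distance of cap_mid from where it was at the start of the episode above 0.04 m).
It also fails if it takes over 61 s, if anything falls off the work surface, if the arm or the gripper's body presses on something with over 40 N, if the wrist force passes 120 N, or if a joint passes its speed limit or range.

### The arm

A 7-joint arm with a two-finger parallel gripper is mounted at the origin on a cart in front of the work surface, level with it; the furniture and walls round the work are solid. World frame = base frame: x ahead of the robot, y to its left, z up, the work surface at z = 0. Lengths are in m, angles in degrees, forces in N, time in s.
With the tool pointing down it reaches from about 0.425 to 0.925 m from the base axis. Payload 6.8 kg.
Tool frame: the origin (TCP) lies at the very end of the fingers, on their centre line; the grasp point (between the pads) lies 19 mm behind it; x points along the fingers, y is the direction in which the jaws open and shut, and the axes are right-handed (so a half turn about x gives the same grasp; the last joint's range is limited). The gripper opens to 88 mm and grips with 3 to 60 N. Pads are 20 mm wide; open, the fingers measure 115 mm over their backs; the gripper's body (75 mm by 178 mm) begins 61 mm behind the grasp point.
Start: joints at [-70.308, 27.33, 1.283, 89.118, -0.659, 63.558, -4.761], TCP at [0.295, 0.607, 0.223] pointing down, gripper open.
Joint ranges: [-169.35, 169.35], [-19.33, 120.38], [-80.79, 83.38], [13.8, 139.57], [-78.32, 258.32], [9.67, 109.79], [-169.56, 169.56]. Speed limits (degrees/s): [136.94, 136.94, 180, 180, 180, 180, 180].

### API

Orientations are given as [roll, pitch, yaw] about the fixed x, y, z axes, in that order (R = Rz(yaw) Ry(pitch) Rx(roll)).
In Python, from workcell import * gives the robot as it stands.
- The arm moves only by the shell command python3 -m creep 'ROWS' [FORCE]. ROWS is JSON, a list that holds one entry, the list of rows, each a list of 7 numbers: the shift along the tool's x, y, z in mm, then the turn, a rotation vector about the tool's x, y, z in rad, then the finger opening in mm, from 0 to 87.8. A call has 1 to 20 rows; each row is the pose to reach, as a shift and turn from the pose commanded when the call began, along the tool's axes at that moment; what a row does not reach only later rows make up. A row lasts 1/10 s, in which the tool goes at most 50 mm and 8.59 degrees, less where a joint would pass 70% of its speed; a pose out of reach is approached as far as the arm can. A call with a gripper value outside its range is refused whole. The fingers move at their own pace and stop on an object; FORCE is the grip in N (left out, the last holds). Time passes only in rows, so rows that repeat a pose let the fingers close. It gives the time, the measured TCP pose, the force and the opening at its end, in the units of the state.
- get_obs(): the state, without advancing time (a new reading comes with each control period).
- get_image(name): name is "side" or "top"; returns a dict with "image" (420x560x3 uint8, red, green, blue), "mtx" (3x3 intrinsics, pixels), "world_from_camera" (4x4, takes a point from camera to world coordinates). Camera axes: x right, y down, z forward; pixel columns grow to the right and rows downward; lengths in m; the calibration is good to about 2 mm. A picture is of the moment at which its call begins. There is no depth.
- close_job(): hands the job in, once; it reports no verdict.
The state is a dict: "time_s": time; "joints": joint angles; "joint_vel": joint speeds; "joint_efforts": joint torques, N m; "tool_pos": TCP position; "tool_rot": TCP orientation; "ft_force": force on the tool from outside, world axes, zero at the start; "moment": the same for the moment, N m; "finger_gap": finger opening in m.
Only numpy, scipy, OpenCV 4.12 (cv2) and the standard library are available. Lean on these libraries where they do the work, as an engineer would, in place of code of your own. Each camera call takes 0.05 s, during which the arm holds its last target.

## Working session

There is one attempt and no reset: what is moved stays moved. The work goes in short steps, Python scripts to look and compute and a shell command to move; the robot and the scene stay as the last step left them, time stands still between calls to the robot, and variables do not carry over. Pictures are saved under pics/ and viewed, and the job is handed in when it is done.

```bash
mkdir -p pics; ls
python3 - <<'E'
from workcell import *
import cv2
print(get_obs())
for n in("side","top"):
    d=get_image(n);cv2.imwrite(f"pics/{n}0.png",d["image"][:,:,::-1]);print(n,d["mtx"].tolist(),d["world_from_camera"].round(4).tolist())
E
```

```text
pics
{'time_s': 0.0, 'joints': array([-70.3070599 ,  27.37436754,   1.28204377,  89.17448856,
        -0.65798414,  63.55676842,  -4.76105673]), 'joint_vel': array([-9.21830234e-05,  1.48304752e-02,  1.90092464e-01, -4.64155727e-02,
        8.90857112e-02,  1.08914778e-02,  4.20555606e-02]), 'joint_efforts': array([-3.41762880e-04, -5.82842445e+01,  1.53403323e+00, -2.72610658e+01,
       -5.44552621e-02,  1.68143370e-02,  1.53018736e-04]), 'tool_pos': array([0.2944891 , 0.60674687, 0.2217273 ]), 'tool_rot': array([ -84.76607146,   89.90174338, -110.65261892]), 'ft_force': array([ 1.04968759, -0.1391982 , -0.78809425]), 'moment': array([-0.017779  , -0.0214565 ,  0.01826682]), 'finger_gap': 0.08797220046014768}
side [[427.6128609136859, 0.0, 281.79525534244203], [0.0, 427.6128609136859, 202.57135306570456], [0.0, 0.0, 1.0]] [[-0.9996, -0.0233, 0.0151, 0.4479], [-0.0267, 0.65, -0.7595, 0.3625], [0.0079, -0.7596, -0.6503, 0.6198], [0.0, 0.0, 0.0, 1.0]]
top [[545.211637536404, 0.0, 277.47267953051517], [0.0, 545.211637536404, 207.17107554925857], [0.0, 0.0, 1.0]] [[0.0185, -0.9977, 0.0646, 0.4244], [-0.9998, -0.0188, -0.0041, -0.2651], [0.0053, -0.0645, -0.9979, 0.9473], [0.0, 0.0, 0.0, 1.0]]
```

View pics/side0.png

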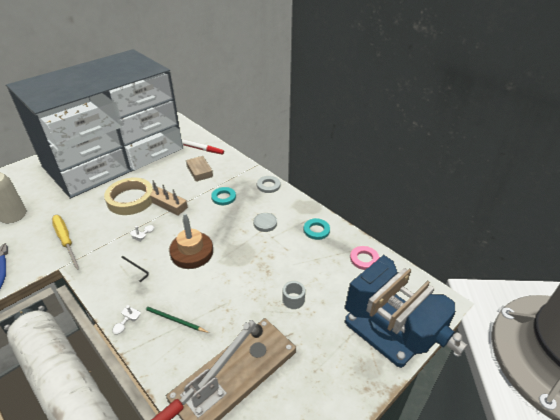

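View pics/top0.png

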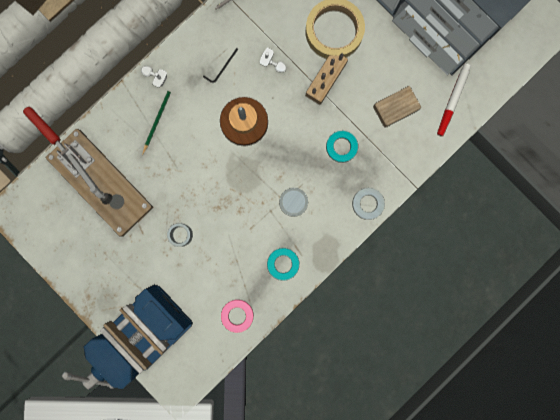

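```bash
cat > h.py <<'E'
import cv2,numpy as np
from workcell import *
def ray(d,u,v,z):
    K=d["mtx"];T=d["world_from_camera"];r=T[:3,:3]@np.linalg.solve(K,[u,v,1]);o=T[:3,3]
    return o+r*(z-o[2])/r[2]
def proj(d,p):
    T=np.linalg.inv(d["world_from_camera"]);q=d["mtx"]@(T[:3,:3]@np.array(p)+T[:3,3]);return q[:2]/q[2]
def save(d,name,box,s):
    x0,y0,x1,y1=box;im=d["image"][y0:y1,x0:x1,::-1]
    cv2.imwrite("pics/"+name,cv2.resize(im,None,fx=s,fy=s,interpolation=cv2.INTER_CUBIC))
E
python3 - <<'E'
from h import *
t=get_image("top");s=get_image("side")
def tiles(d,pts,name,r=32,z=6):
    cv2.imwrite("pics/"+name,np.hstack([cv2.resize(d["image"][max(0,y-r):y+r,x-r:x+r,::-1],(380,380),interpolation=cv2.INTER_CUBIC)for x,y in pts][:2]))
tiles(t,[(368,204),(180,235)],"t1.png");tiles(s,[(268,184),(293,294)],"s1.png")
tiles(t,[(244,121),(293,202)],"t2.png");tiles(s,[(187,240),(265,222)],"s2.png")
E
python3 -c "
import cv2,numpy as np
cv2.imwrite('pics/a.png',cv2.resize(np.vstack([cv2.imread('pics/t1.png'),cv2.imread('pics/s1.png')]),(600,600)))
cv2.imwrite('pics/b.png',cv2.resize(np.vstack([cv2.imread('pics/t2.png'),cv2.imread('pics/s2.png')]),(600,600)))"
```

```text
(no output)
```

View pics/a.png

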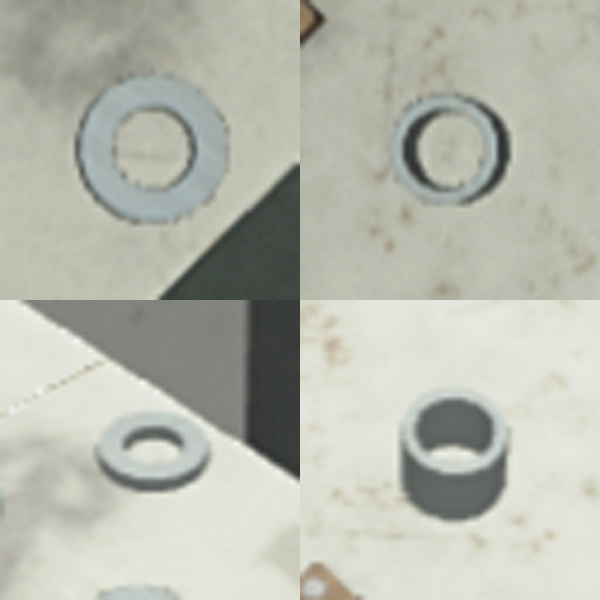

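View pics/b.png

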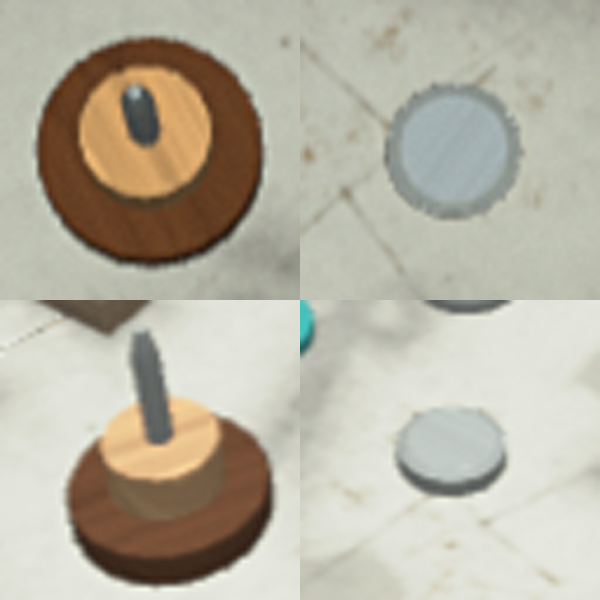

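The tiles show the washer (top camera about 368,204; side about 269,183), the bushing (179,235 / 294,290), the spacer with pin (243,117 / 189,238) and the solid disc (293,202 / 265,222). Next I'll refine these with masks and contours and cross-check the two views.

```bash
cat > meas.py <<'E'
from h import *
t=get_image("top");s=get_image("side")
def cont(d,c,r,f,nm=None):
    im=d["image"];x,y=c;x0,y0=x-r,y-r
    p=cv2.resize(im[y0:y+r,x0:x+r],None,fx=4,fy=4,interpolation=cv2.INTER_CUBIC)
    h=cv2.cvtColor(p,cv2.COLOR_RGB2HSV).astype(int)
    m=f(p.astype(int),h).astype(np.uint8)*255
    m=cv2.morphologyEx(m,cv2.MORPH_OPEN,np.ones((5,5)))
    cs,_=cv2.findContours(m,cv2.RETR_EXTERNAL,cv2.CHAIN_APPROX_NONE)
    cc=max(cs,key=cv2.contourArea); hull=cv2.convexHull(cc)
    pts=cc[:,0,:]
    (cx,cy),ax,an=cv2.fitEllipse(pts)
    g=lambda q:(np.array(q)+.5)/4-.5+[x0,y0]
    return g((cx,cy)),np.array(ax)/4
blue=lambda p,h:(p[...,2]-p[...,0]>4)&(p[...,2]>150)
wood=lambda p,h:(p[...,0]-p[...,2]>60)&(p[...,0]>185)
for n,d,c,f,z in[("washer",t,(368,204),blue,.01),("washer",s,(268,184),lambda p,h:(p[...,2]-p[...,0]>0)&(p[...,2]>175),.01),("bush",t,(180,235),blue,.03),("bush",s,(293,290),lambda p,h:(p[...,2]-p[...,0]>0)&(p[...,2]>165),.03),("cap",t,(293,202),blue,.013),("spacer",t,(244,121),wood,.045),("spacer",s,(187,240),wood,.045)]:
    c2,ax=cont(d,c,26,f);w=ray(d,*c2,z)
    print(n,c2.round(1),ax.round(1),w.round(4))
print("manual")
for n,d,c,z in[("washer",t,(368.4,203.6),.01),("washer",s,(268.6,182.7),.01),("bush",t,(178.9,234.6),.03),("bush",s,(294.1,290.2),.03),("spacer",t,(242.9,117.2),.045),("spacer",s,(189.3,237.9),.045),("tip",t,(240.2,108.2),.103),("tip",s,(185.3,215),.103),("teal",t,(342,147),.01),("teal2",t,(283,264),.01),("cap",t,(293,202),.01),("wood",t,(325,78),.01),("tape",t,(335,27),.02)]:print(n,ray(d,*c,z).round(4))
E
python3 meas.py
```

```text
washer [368.1 203.4] [29.3 30.9] [ 0.4944 -0.4252  0.01  ]
washer [268.3 182.6] [13.3 22.2] [ 0.4953 -0.4197  0.01  ]
bush [177.6 234. ] [19.  19.8] [ 0.4355 -0.1021  0.03  ]
bush [293.5 289.6] [16.4 20.1] [ 0.4354 -0.0977  0.03  ]
cap [293.4 201.3] [22.8 23.2] [ 0.4956 -0.2961  0.013 ]
spacer [242.5 116.7] [26.5 27.3] [ 0.6337 -0.2074  0.045 ]
spacer [188.8 237.5] [16.2 25.2] [ 0.6335 -0.2014  0.045 ]
manual
washer [ 0.4942 -0.4257  0.01  ]
washer [ 0.4946 -0.4194  0.01  ]
bush [ 0.4345 -0.1042  0.03  ]
bush [ 0.4345 -0.0965  0.03  ]
spacer [ 0.6328 -0.2081  0.045 ]
spacer [ 0.6324 -0.2005  0.045 ]
tip [ 0.6336 -0.2072  0.103 ]
tip [ 0.6319 -0.2006  0.103 ]
teal [ 0.5918 -0.379   0.01  ]
teal2 [ 0.3878 -0.2802  0.01  ]
cap [ 0.4945 -0.2956  0.01  ]
wood [ 0.7132 -0.3479  0.01  ]
tape [ 0.8009 -0.3633  0.02  ]
```

```bash
cat > delta.py <<'E'
import sys
from h import *
from scipy.spatial.transform import Rotation as Ro
def R():
    return Ro.from_euler("xyz",get_obs()["tool_rot"],degrees=True)
if __name__=="__main__":
    o=get_obs();r=R();print(o["time_s"],o["tool_pos"].round(4),"gap",round(o["finger_gap"],4),"F",o["ft_force"].round(1),"j",o["joints"].round(1))
    print(r.as_matrix().round(4).tolist())
    for a in sys.argv[1:]:
        p=np.array(eval(a));print(a,"shift mm",(r.inv().apply(p-o["tool_pos"])*1000).round(1))
E
python3 delta.py "[.52,.2,.22]" "[.4945,-.4225,.15]"
```

```text
0.3 [0.2946 0.6071 0.2224] gap 0.0879 F [-0.2  0.6  0.2] j [-70.3  27.3   1.3  89.1  -0.7  63.6  -4.8]
[[-0.0002, 0.4366, 0.8997], [-0.0005, 0.8997, -0.4366], [-1.0, -0.0006, 0.0001]]
[.52,.2,.22] shift mm [   2.5 -267.9  380.5]
[.4945,-.4225,.15] shift mm [  72.9 -839.   629.3]
```

```bash
python3 -m creep '[[[0,-15,21,0.08,0,0,87],[0,-40,57,0.2,0,0,87],[0,-68,97,0.34,0,0,87],[0,-96,137,0.48,0,0,87],[0,-125,178,0.62,0,0,87],[0,-154,219,0.76,0,0,87],[0,-182,259,0.9,0,0,87],[0,-211,300,1.04,0,0,87],[0,-240,340,1.18,0,0,87],[0,-258,366,1.3,0,0,87],[0,-268,380,1.4,0,0,87]]]' && python3 delta.py "[.4945,-.4225,.15]"
```

```text
time_s: 1.4
tool_pos: [0.521, 0.1965, 0.223]
tool_rot: [75.1, 89.9, -31.5]
ft_force: [-0.1, -0.2, 0.4]
finger_gap: 0.0872
1.4 [0.521  0.1965 0.223 ] gap 0.0872 F [-0.1 -0.2  0.4] j [-48.   17.   25.8 106.9  -8.6  57.9 -35.3]
[[0.0009, 0.9581, -0.2864], [-0.0006, -0.2864, -0.9581], [-1.0, 0.0011, 0.0003]]
[.4945,-.4225,.15] shift mm [ 73.3 151.8 600.7]
```

```bash
python3 -m creep '[[[3,6,25,0.07,0,0,87],[8,16,65,0.17,0,0,87],[14,28,112,0.3,0,0,87],[20,40,159,0.43,0,0,87],[26,52,206,0.56,0,0,87],[32,64,253,0.69,0,0,87],[38,76,300,0.82,0,0,87],[44,88,347,0.94,0,0,87],[50,100,394,1.05,0,0,87],[56,112,441,1.14,0,0,87],[62,124,488,1.21,0,0,87],[68,138,535,1.26,0,0,87],[72,148,575,1.28,0,0,87],[73,152,601,1.281,0,0,87],[73,152,601,1.281,0,0,87]]]' && python3 delta.py "[.4945,-.4225,.03]"
python3 - <<'E'
from h import *
save(get_image("side"),"s3.png",(150,50,430,330),2);save(get_image("top"),"t3.png",(220,80,500,360),2)
E
```

```text
time_s: 2.9
tool_pos: [0.4956, -0.4237, 0.1495]
tool_rot: [55.8, 89.8, -124.0]
ft_force: [0.7, -0.2, 0.7]
finger_gap: 0.0868
2.9 [ 0.4956 -0.4237  0.1495] gap 0.0868 F [ 0.7 -0.2  0.7] j [  5.4  35.7  43.4  98.5 -28.2  57.3 -30.8]
[[-0.0016, 0.003, -1.0], [-0.0023, -1.0, -0.003], [-1.0, 0.0023, 0.0016]]
[.4945,-.4225,.03] shift mm [119.5  -1.5   1. ]
```

View pics/s3.png

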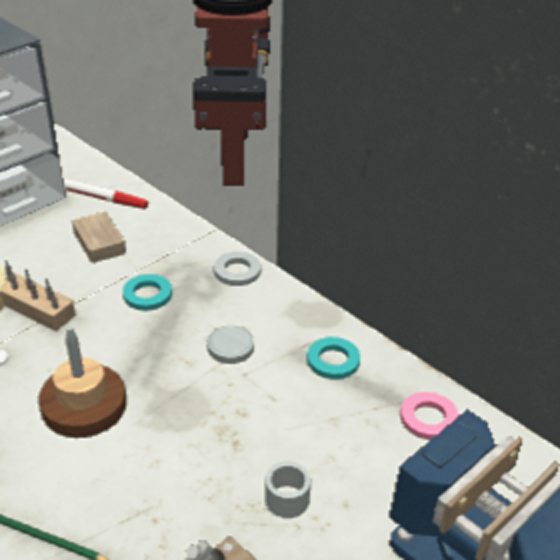

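View pics/t3.png

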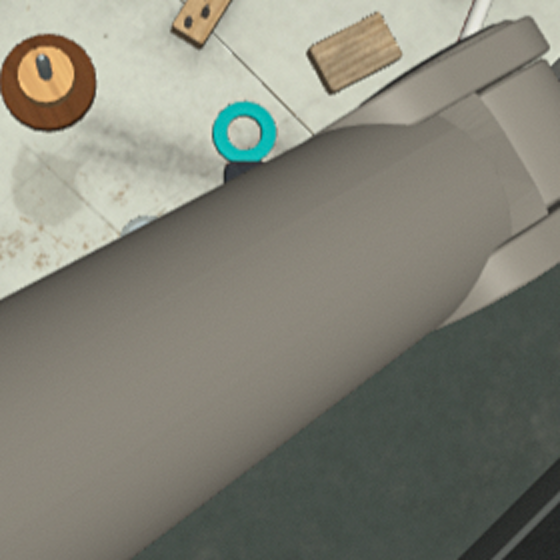

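Run:
```python
from h import *
d=get_image("side")
for y in(.0435,.057):print(proj(d,[.4956,-.4237+y,.1495]))
print(proj(d,[.4945,-.4225,.01]))
```

```text
[266.29241668 140.39839741]
[265.92883025 144.01848852]
[268.69579334 181.87505222]
```

```bash
python3 -m creep '[[[20,-1.5,1,0,0,0,87],[50,-1.5,1,0,0,0,87],[80,-1.5,1,0,0,0,87],[105,-1.5,1,0,0,0,87],[125,-1.5,1,0,0,0,87],[138,-1.5,1,0,0,0,87],[144,-1.5,1,0,0,0,87],[146,-1.5,1,0,0,0,87],[146,-1.5,1,0,0,0,87]]]' 30 && python3 delta.py "[.4945,-.4225,.003]"
python3 - <<'E'
from h import *
save(get_image("side"),"s4.png",(190,100,350,260),3.5)
E
```

```text
time_s: 3.95
tool_pos: [0.4984, -0.4178, 0.0043]
tool_rot: [151.3, 89.9, -28.2]
ft_force: [0.4, -0.5, 0.1]
finger_gap: 0.0868
3.95 [ 0.4984 -0.4178  0.0043] gap 0.0868 F [ 0.4 -0.5  0.1] j [ 10.2  45.4  35.2 102.5 -36.4  43.9 -25. ]
[[0.0008, 0.0092, -1.0], [-0.0004, -1.0, -0.0092], [-1.0, 0.0004, -0.0008]]
[.4945,-.4225,.003] shift mm [1.3 4.6 3.9]
```

View pics/s4.png

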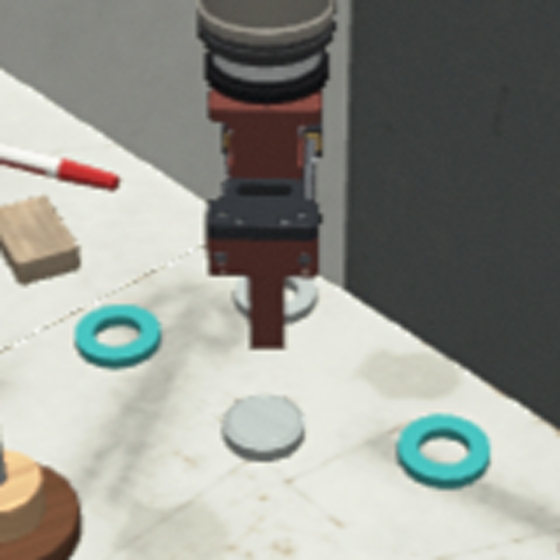

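```bash
python3 -m creep '[[[1,3,3,0,0,0,87],[1,4,4,0,0,0,87],[1,4,4,0,0,0,87]]]' 30 && python3 delta.py "[.4945,-.4225,.003]"
```

```text
time_s: 4.3
tool_pos: [0.4936, -0.4225, 0.0031]
tool_rot: [120.0, 90.0, -59.5]
ft_force: [-0.7, 1.0, 0.4]
finger_gap: 0.0869
4.3 [ 0.4936 -0.4225  0.0031] gap 0.0869 F [-0.7  1.   0.4] j [ 10.9  45.5  35.1 102.6 -36.4  43.7 -24.4]
[[0.0003, 0.0078, -1.0], [-0.0005, -1.0, -0.0078], [-1.0, 0.0005, -0.0003]]
[.4945,-.4225,.003] shift mm [ 0.1  0.  -0.9]
```

Good. Closing on the washer.

```bash
python3 -m creep '[[[0,0,-1,0,0,0,70],[0,0,-1,0,0,0,55],[0,0,-1,0,0,0,45],[0,0,-1,0,0,0,45],[0,0,-1,0,0,0,45],[0,0,-1,0,0,0,45],[0,0,-1,0,0,0,45],[0,0,-1,0,0,0,45]]]' 30 && python3 delta.py "[.4945,-.4225,.003]"
```

```text
time_s: 5.1
tool_pos: [0.495, -0.4219, 0.0026]
tool_rot: [152.2, 90.0, -27.3]
ft_force: [-0.4, -0.2, -0.1]
finger_gap: 0.0555
5.1 [ 0.495  -0.4219  0.0026] gap 0.0555 F [-0.4 -0.2 -0.1] j [ 10.8  45.6  35.1 102.5 -36.4  43.8 -24.5]
[[0.0001, 0.0088, -1.0], [-0.0, -1.0, -0.0088], [-1.0, 0.0, -0.0001]]
[.4945,-.4225,.003] shift mm [-0.4  0.6  0.5]
```

```bash
python3 -m creep '[[[-5,0,0,0,0,0,45],[-20,0,0,0,0,0,45],[-45,0,0,0,0,0,45],[-75,0,0,0,0,0,45],[-105,0,0,0,0,0,45],[-128,0,0,0,0,0,45],[-138,0,0,0,0,0,45],[-140,0,0,0,0,0,45],[-140,0,0,0,0,0,45]]]' 30 && python3 delta.py "[.633,-.204,.14]"
python3 - <<'E'
from h import *
save(get_image("side"),"s5.png",(190,50,350,210),3.5)
E
```

```text
time_s: 6.0
tool_pos: [0.4948, -0.4214, 0.1423]
tool_rot: [-65.7, 90.0, 114.8]
ft_force: [-0.7, 1.0, -1.3]
finger_gap: 0.0559
6.0 [ 0.4948 -0.4214  0.1423] gap 0.0559 F [-0.7  1.  -1.3] j [  5.5  35.9  43.   99.  -28.7  56.6 -30.2]
[[-0.0003, 0.0089, -1.0], [0.0006, -1.0, -0.0089], [-1.0, -0.0006, 0.0003]]
[.633,-.204,.14] shift mm [   2.4 -216.2 -140.2]
```

View pics/s5.png

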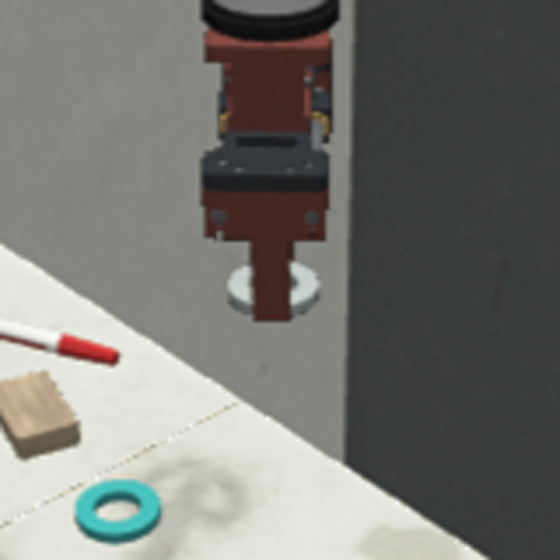

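```bash
python3 -m creep '[[[0,-12,-8,0,0,0,45],[0,-35,-23,0,0,0,45],[0,-65,-42,0,0,0,45],[0,-95,-62,0,0,0,45],[0,-125,-81,0,0,0,45],[0,-155,-100,0,0,0,45],[0,-182,-118,0,0,0,45],[0,-202,-131,0,0,0,45],[0,-213,-138,0,0,0,45],[0,-216,-140,0,0,0,45],[0,-216,-140,0,0,0,45],[0,-216,-140,0,0,0,45]]]' 30 && python3 delta.py "[.633,-.204,.14]"
python3 - <<'E'
from h import *
d=get_image("side");save(d,"s6.png",(120,110,280,270),3.5);save(get_image("top"),"t6.png",(160,30,320,190),3.5)
E
```

```text
time_s: 7.25
tool_pos: [0.632, -0.2063, 0.1426]
tool_rot: [50.8, 89.9, -128.8]
ft_force: [-0.2, -1.3, -1.3]
finger_gap: 0.0555
7.25 [ 0.632  -0.2063  0.1426] gap 0.0555 F [-0.2 -1.3 -1.3] j [-16.3  37.4  43.2  96.8 -29.4  57.7 -52.4]
[[-0.0006, 0.0064, -1.0], [-0.0008, -1.0, -0.0064], [-1.0, 0.0008, 0.0006]]
[.633,-.204,.14] shift mm [ 2.6 -2.3 -1.1]
```

View pics/s6.png

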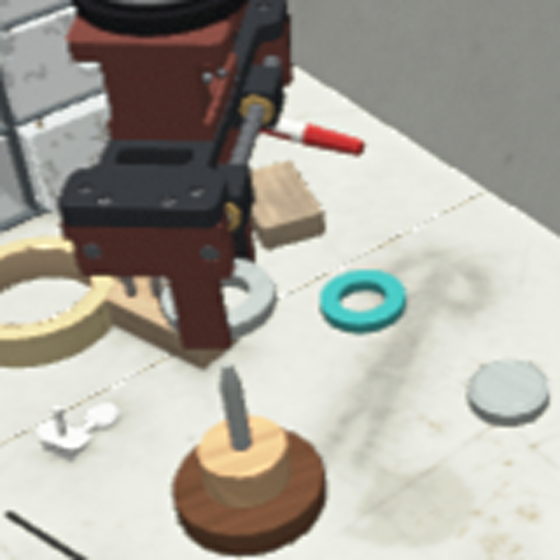

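View pics/t6.png

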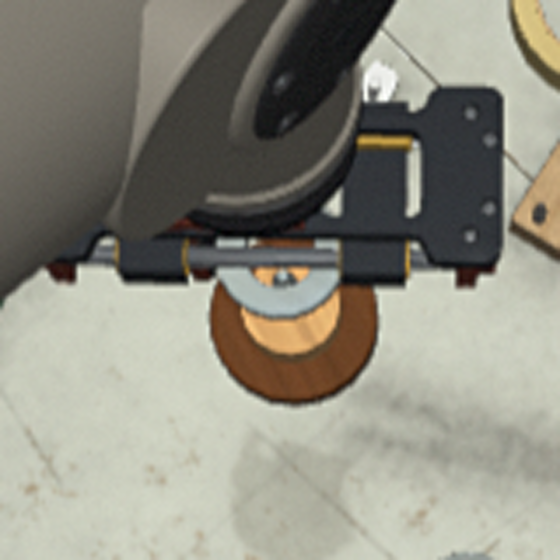

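Run:
```python
from h import *
t=get_image("top");s=get_image("side")
print("washer top z.147",ray(t,239.7,101.8,.147))
print("pin axis at z.147 ->",proj(t,[.6335,-.2075,.147]))
# side: washer visible edges
a=ray(s,120+276/3.5,110+292/3.5,.145);print("side right edge",a, "pin tip side",ray(s,120+229/3.5,110+370/3.5,.103))
```

```text
washer top z.147 [ 0.63234511 -0.2092561   0.147     ]
pin axis at z.147 -> [238.53845097 101.01286755]
side right edge [ 0.60441942 -0.21137444  0.145     ] pin tip side [ 0.63130543 -0.1987456   0.103     ]
```

```bash
python3 -m creep '[[[0,-2,-1,0,0,0,45],[0,-2,-1,0,0,0,45],[8,-2,-1,0,0,0,45],[18,-2,-1,0,0,0,45],[28,-2,-1,0,0,0,45],[34,-2,-1,0,0,0,45],[38,-2,-1,0,0,0,45],[40,-2,-1,0,0,0,45],[40,-2,-1,0,0,0,45]]]' 30 && python3 delta.py "[.633,-.2045,.051]"
```

```text
time_s: 8.35
tool_pos: [0.634, -0.2027, 0.1025]
tool_rot: [-1.2, 90.0, 179.3]
ft_force: [0.2, 1.5, -0.4]
finger_gap: 0.0553
8.35 [ 0.634  -0.2027  0.1025] gap 0.0553 F [ 0.2  1.5 -0.4] j [-15.3  40.   41.2  98.2 -31.5  54.  -51.1]
[[-0.0002, 0.0087, -1.0], [0.0, -1.0, -0.0087], [-1.0, -0.0, 0.0002]]
[.633,-.2045,.051] shift mm [51.5  1.8  1. ]
```

```bash
python3 -m creep '[[[3,1.5,1,0,0,0,45],[10,1.5,1,0,0,0,45],[20,1.5,1,0,0,0,45],[30,1.5,1,0,0,0,45],[40,1.5,1,0,0,0,45],[47,1.5,1,0,0,0,45],[50,1.5,1,0,0,0,45],[51,1.5,1,0,0,0,45],[51,1.5,1,0,0,0,45]]]' 30 && python3 delta.py "[.633,-.2045,.048]"
python3 - <<'E'
from h import *
save(get_image("side"),"s7.png",(120,140,280,300),3.5)
E
```

```text
time_s: 9.25
tool_pos: [0.6331, -0.2043, 0.0517]
tool_rot: [130.5, 90.0, -49.0]
ft_force: [-0.5, 0.7, -1.2]
finger_gap: 0.0554
9.25 [ 0.6331 -0.2043  0.0517] gap 0.0554 F [-0.5  0.7 -1.2] j [-13.4  43.3  38.5  99.6 -34.2  49.4 -49. ]
[[0.0001, 0.0086, -1.0], [-0.0002, -1.0, -0.0086], [-1.0, 0.0002, -0.0001]]
[.633,-.2045,.048] shift mm [3.7 0.2 0.1]
```

View pics/s7.png

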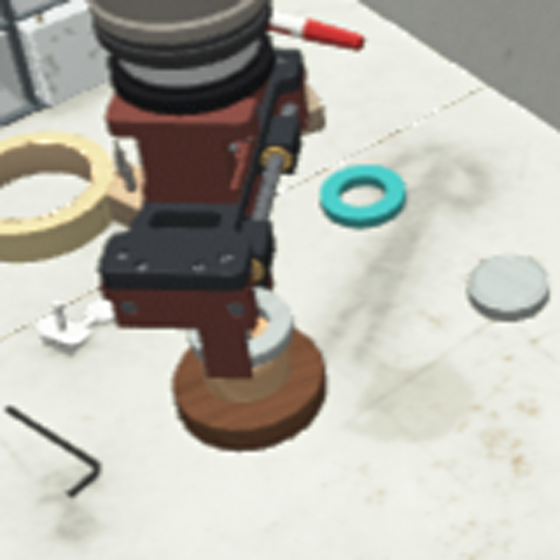

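```bash
python3 -m creep '[[[1,0,0,0,0,0,45],[2,0,0,0,0,0,45],[3,0,0,0,0,0,45],[3.5,0,0,0,0,0,45],[3.5,0,0,0,0,0,45]]]' 30 && python3 -m creep '[[[0,0,0,0,0,0,58],[0,0,0,0,0,0,62],[0,0,0,0,0,0,75],[0,0,0,0,0,0,82],[0,0,0,0,0,0,82],[0,0,0,0,0,0,82]]]' 30 && python3 -m creep '[[[-8,0,0,0,0,0,82],[-25,0,0,0,0,0,82],[-50,0,0,0,0,0,82],[-75,0,0,0,0,0,82],[-92,0,0,0,0,0,82],[-100,0,0,0,0,0,82],[-100,0,0,0,0,0,82]]]'; python3 delta.py "[.435,-.1005,.14]"
python3 - <<'E'
from h import *
save(get_image("side"),"s8.png",(120,140,280,300),3.5)
E
```

```text
time_s: 9.8
tool_pos: [0.633, -0.2041, 0.048]
tool_rot: [-28.4, 90.0, 152.1]
ft_force: [0.7, 0.2, -0.5]
finger_gap: 0.0555
time_s: 10.4
tool_pos: [0.633, -0.2041, 0.0482]
tool_rot: [-111.0, 90.0, 69.5]
ft_force: [0.2, 0.6, 0.4]
finger_gap: 0.0818
time_s: 11.1
tool_pos: [0.6337, -0.2043, 0.1495]
tool_rot: [173.8, 89.9, -5.7]
ft_force: [-0.4, -0.0, -1.6]
finger_gap: 0.0818
11.1 [ 0.6337 -0.2043  0.1495] gap 0.0818 F [-0.4 -0.  -1.6] j [-16.6  37.   43.5  96.5 -29.2  58.3 -52.6]
[[0.0022, 0.0089, -1.0], [-0.0002, -1.0, -0.0089], [-1.0, 0.0002, -0.0022]]
[.435,-.1005,.14] shift mm [   9.1 -105.6  197.7]
```

View pics/s8.png

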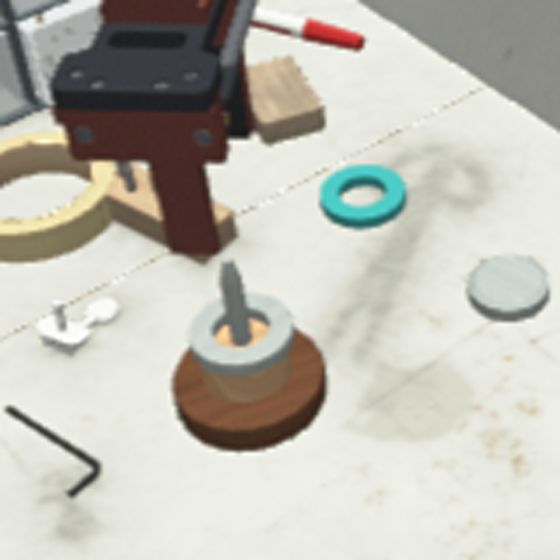

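Run:
```python
from h import *
t=get_image("top");s=get_image("side")
for z in(0,.05,.1,.13):
    print(z,"top: vise front corner(152,287),(190,325)",ray(t,152,287,z)[:2].round(3),ray(t,190,325,z)[:2].round(3),"side: (350,292),(375,258),(407,280)",*[ray(s,*c,z)[:2].round(3) for c in((350,292),(375,258),(407,280))])
    print("  lever clamp top (110,200),(122,235),(115,200)",*[ray(t,*c,z)[:2].round(3) for c in((150,210),(122,235),(115,200))])
save(t,"t9.png",(40,90,320,370),2)
```

```text
0 top: vise front corner(152,287),(190,325) [ 0.344 -0.055] [ 0.28  -0.123] side: (350,292),(375,258),(407,280) [ 0.333 -0.119] [ 0.277 -0.203] [ 0.226 -0.15 ]
  lever clamp top (110,200),(122,235),(115,200) [ 0.477 -0.048] [ 0.432 -0.001] [0.493 0.014]
0.05 top: vise front corner(152,287),(190,325) [ 0.348 -0.066] [ 0.288 -0.13 ] side: (350,292),(375,258),(407,280) [ 0.343 -0.08 ] [ 0.291 -0.157] [ 0.244 -0.109]
  lever clamp top (110,200),(122,235),(115,200) [ 0.474 -0.059] [ 0.432 -0.014] [ 0.489 -0.001]
0.1 top: vise front corner(152,287),(190,325) [ 0.352 -0.078] [ 0.296 -0.138] side: (350,292),(375,258),(407,280) [ 0.352 -0.041] [ 0.305 -0.111] [ 0.261 -0.067]
  lever clamp top (110,200),(122,235),(115,200) [ 0.471 -0.07 ] [ 0.431 -0.028] [ 0.486 -0.016]
0.13 top: vise front corner(152,287),(190,325) [ 0.355 -0.084] [ 0.3   -0.142] side: (350,292),(375,258),(407,280) [ 0.357 -0.018] [ 0.313 -0.084] [ 0.272 -0.043]
  lever clamp top (110,200),(122,235),(115,200) [ 0.469 -0.077] [ 0.431 -0.037] [ 0.483 -0.024]
```

View pics/t9.png

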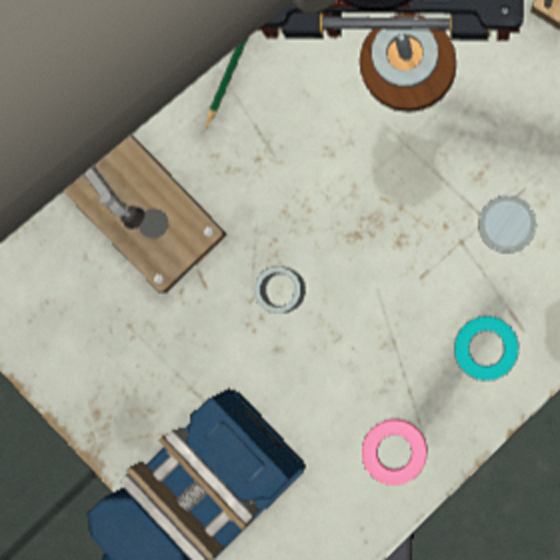

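Run:
```python
from h import *
t=get_image("top");s=get_image("side")
for z in(.03,.05,.07,.09,.11): print(z,ray(t,107,198,z)[:2].round(3),ray(s,256,327,z)[:2].round(3))
```

```text
0.03 [0.494 0.019] [ 0.494 -0.022]
0.05 [0.492 0.012] [ 0.493 -0.009]
0.07 [0.491 0.006] [0.491 0.004]
0.09 [0.489 0.   ] [0.49  0.017]
0.11 [ 0.488 -0.006] [0.488 0.03 ]
```

```bash
python3 -m creep '[[[0,-6,11,0,0,0,82],[0,-16,31,0,0,0,82],[0,-28,55,0,0,0,82],[0,-42,80,0,0,0,82],[0,-58,108,0,0,0,82],[0,-74,137,0,0,0,82],[0,-88,164,0,0,0,82],[0,-98,183,0,0,0,82],[0,-104,194,0,0,0,82],[0,-106,198,0,0,0,82],[0,-106,198,0,0,0,82],[0,-106,198,0,0,0,82]]]'; python3 delta.py "[.435,-.1005,.012]"
python3 - <<'E'
from h import *
save(get_image("side"),"s10.png",(200,150,400,350),3)
E
```

```text
time_s: 12.55
tool_pos: [0.4348, -0.1002, 0.1482]
tool_rot: [133.9, 90.0, -45.6]
ft_force: [0.7, 0.8, 0.2]
finger_gap: 0.082
12.55 [ 0.4348 -0.1002  0.1482] gap 0.082 F [0.7 0.8 0.2] j [-39.5  16.   52.6 126.  -17.9  45.5 -64.8]
[[0.0005, 0.0087, -1.0], [-0.0005, -1.0, -0.0087], [-1.0, 0.0006, -0.0005]]
[.435,-.1005,.012] shift mm [ 1.362e+02  3.000e-01 -1.000e-01]
```

View pics/s10.png

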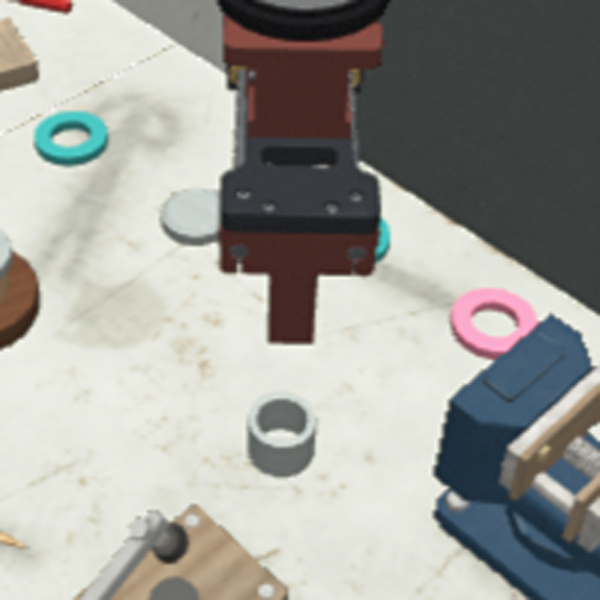

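```bash
python3 -m creep '[[[8,0,0,0,0,0,82],[25,0,0,0,0,0,82],[45,0,0,0,0,0,82],[65,0,0,0,0,0,82],[80,0,0,0,0,0,82],[88,0,0,0,0,0,82],[90,0,0,0,0,0,82],[90,0,0,0,0,0,82],[90,0,0,0,0,0,82]]]'; python3 delta.py "[.435,-.1005,.012]"
python3 - <<'E'
from h import *
save(get_image("side"),"s11.png",(200,150,400,350),3)
E
```

```text
time_s: 13.5
tool_pos: [0.4346, -0.1, 0.0586]
tool_rot: [179.8, 89.9, 0.3]
ft_force: [-0.3, 0.6, 0.4]
finger_gap: 0.0823
13.5 [ 0.4346 -0.1     0.0586] gap 0.0823 F [-0.3  0.6  0.4] j [-28.8  26.   41.7 129.4 -30.9  34.6 -53.4]
[[0.001, 0.0086, -1.0], [0.0, -1.0, -0.0086], [-1.0, 0.0, -0.001]]
[.435,-.1005,.012] shift mm [46.6  0.5 -0.3]
```

View pics/s11.png

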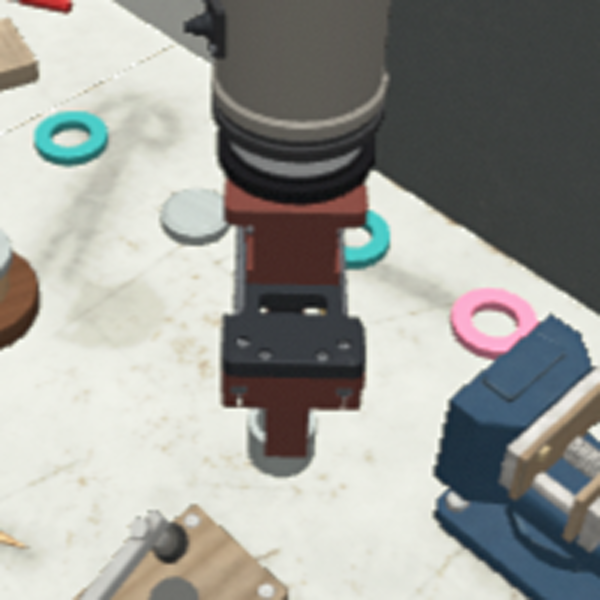

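```bash
python3 - <<'E'
from h import *
s=get_image("side");print(proj(s,[.4346,-.043,.0586]),proj(s,[.435,-.1005,.03]), "obs",200+287/3,200+282/3)
E
python3 -m creep '[[[4,0,0,0,0,0,82],[14,0,0,0,0,0,82],[26,0,0,0,0,0,82],[36,0,0,0,0,0,82],[43,0,0,0,0,0,82],[46,0,0,0,0,0,82],[46.5,0,0,0,0,0,82],[46.5,0,0,0,0,0,82]]]'; python3 delta.py "[.435,-.1005,.012]"
```

```text
[294.32574569 306.22095566] [293.79215448 288.32907328] obs 295.6666666666667 294.0
time_s: 14.4
tool_pos: [0.4342, -0.1, 0.0117]
tool_rot: [171.4, 90.0, -8.1]
ft_force: [0.7, -1.2, -0.3]
finger_gap: 0.0821
14.4 [ 0.4342 -0.1     0.0117] gap 0.0821 F [ 0.7 -1.2 -0.3] j [-23.   30.8  34.7 130.2 -37.3  28.8 -48.1]
[[0.0002, 0.0086, -1.0], [-0.0, -1.0, -0.0086], [-1.0, 0.0, -0.0002]]
[.435,-.1005,.012] shift mm [-0.3  0.5 -0.8]
```

```bash
python3 -m creep '[[[0,0,-1,0,0,0,82],[0,0,-1.5,0,0,0,70],[0,0,-1.5,0,0,0,55],[0,0,-1.5,0,0,0,42],[0,0,-1.5,0,0,0,30],[0,0,-1.5,0,0,0,30],[0,0,-1.5,0,0,0,30],[0,0,-1.5,0,0,0,30],[0,0,-1.5,0,0,0,30],[0,0,-1.5,0,0,0,30]]]' 30; python3 delta.py "[.435,-.1005,.012]"
```

```text
time_s: 15.4
tool_pos: [0.4356, -0.0998, 0.0117]
tool_rot: [-61.5, 90.0, 119.0]
ft_force: [0.2, -0.5, 0.8]
finger_gap: 0.0392
15.4 [ 0.4356 -0.0998  0.0117] gap 0.0392 F [ 0.2 -0.5  0.8] j [-23.1  30.9  34.7 130.  -37.3  28.9 -48.2]
[[-0.0, 0.0088, -1.0], [0.0001, -1.0, -0.0088], [-1.0, -0.0001, 0.0]]
[.435,-.1005,.012] shift mm [-0.3  0.7  0.6]
```

```bash
python3 -m creep '[[[-4,0,0,0,0,0,30],[-15,0,0,0,0,0,30],[-35,0,0,0,0,0,30],[-60,0,0,0,0,0,30],[-85,0,0,0,0,0,30],[-110,0,0,0,0,0,30],[-128,0,0,0,0,0,30],[-138,0,0,0,0,0,30],[-140,0,0,0,0,0,30],[-140,0,0,0,0,0,30]]]' 30; python3 delta.py "[.633,-.2045,.15]"
python3 - <<'E'
from h import *
save(get_image("side"),"s12.png",(200,150,400,350),3)
E
```

```text
time_s: 16.4
tool_pos: [0.4354, -0.0995, 0.1516]
tool_rot: [-97.8, 90.0, 82.8]
ft_force: [0.3, 1.1, -1.1]
finger_gap: 0.0396
16.4 [ 0.4354 -0.0995  0.1516] gap 0.0396 F [ 0.3  1.1 -1.1] j [-40.4  15.9  53.6 125.7 -17.9  46.1 -64.7]
[[0.0001, 0.0092, -1.0], [0.0005, -1.0, -0.0092], [-1.0, -0.0005, -0.0001]]
[.633,-.2045,.15] shift mm [   1.5  106.8 -196.6]
```

View pics/s12.png

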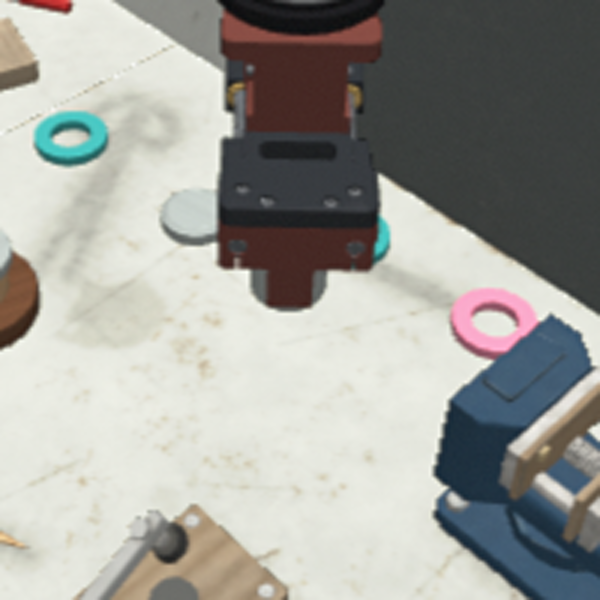

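```bash
python3 -m creep '[[[0,6,-11,0,0,0,30],[0,16,-31,0,0,0,30],[0,28,-55,0,0,0,30],[0,42,-80,0,0,0,30],[0,58,-108,0,0,0,30],[0,74,-137,0,0,0,30],[0,88,-163,0,0,0,30],[0,98,-182,0,0,0,30],[0,104,-193,0,0,0,30],[0,106.5,-196.5,0,0,0,30],[0,106.5,-196.5,0,0,0,30],[0,106.5,-196.5,0,0,0,30],[0,106.5,-196.5,0,0,0,30]]]' 30; python3 delta.py "[.633,-.2045,.15]"
python3 - <<'E'
from h import *
save(get_image("side"),"s13.png",(120,110,280,270),3.5);save(get_image("top"),"t13.png",(160,30,320,190),3.5)
E
```

```text
time_s: 17.75
tool_pos: [0.6323, -0.2041, 0.1514]
tool_rot: [-47.4, 89.9, 133.1]
ft_force: [-0.1, -0.5, -0.6]
finger_gap: 0.0398
17.75 [ 0.6323 -0.2041  0.1514] gap 0.0398 F [-0.1 -0.5 -0.6] j [-17.2  37.2  44.5  96.5 -29.7  58.8 -52.1]
[[-0.0006, 0.0088, -1.0], [0.0007, -1.0, -0.0088], [-1.0, -0.0007, 0.0006]]
[.633,-.2045,.15] shift mm [ 1.4  0.4 -0.7]
```

View pics/s13.png

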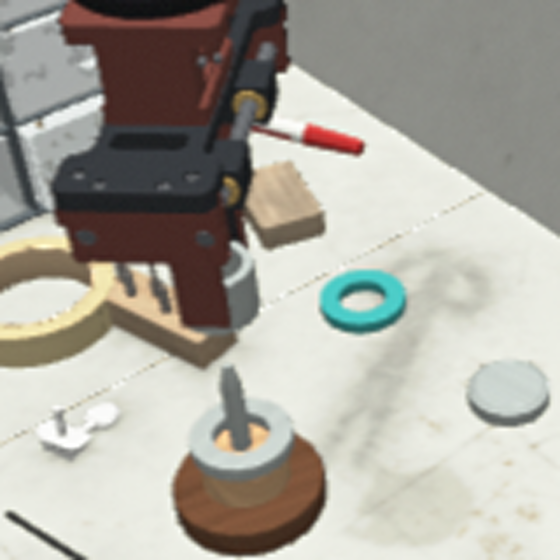

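View pics/t13.png

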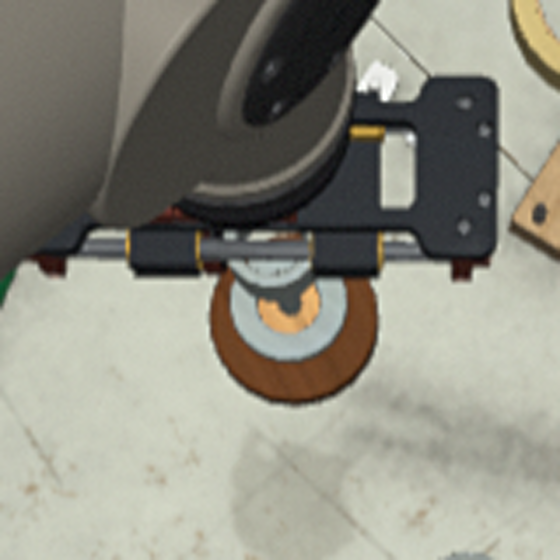

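Run:
```python
from h import *
s=get_image("side");t=get_image("top")
print(ray(s,193.7,110+255/3.5,.17),ray(s,193.7,110+305/3.5,.14))
print("top: lowest rim, z.17",ray(t,160+270/3.5,30+276/3.5,.17),"bottom rim z.14",ray(t,160+275/3.5,30+290/3.5,.14))
```

```text
[ 0.60987796 -0.20910206  0.17      ] [ 0.61327344 -0.20691828  0.14      ]
top: lowest rim, z.17 [ 0.61594954 -0.20740648  0.17      ] bottom rim z.14 [ 0.61730324 -0.20746132  0.14      ]
```

```bash
python3 -m creep '[[[3,0,-0.5,0,0,0,30],[10,0,-0.5,0,0,0,30],[20,0,-0.5,0,0,0,30],[30,0,-0.5,0,0,0,30],[36,0,-0.5,0,0,0,30],[40,0,-0.5,0,0,0,30],[40,0,-0.5,0,0,0,30]]]' 30; python3 delta.py "[.633,-.2045,.0697]"
```

```text
time_s: 18.65
tool_pos: [0.6332, -0.2045, 0.1108]
tool_rot: [-9.9, 89.9, 170.6]
ft_force: [0.9, -0.6, -0.7]
finger_gap: 0.0397
18.65 [ 0.6332 -0.2045  0.1108] gap 0.0397 F [ 0.9 -0.6 -0.7] j [-15.9  39.8  42.5  97.9 -31.8  55.1 -50.6]
[[-0.0012, 0.0087, -1.0], [0.0002, -1.0, -0.0087], [-1.0, -0.0002, 0.0012]]
[.633,-.2045,.0697] shift mm [41.1 -0.   0.1]
```

```bash
python3 -m creep '[[[3,0,0,0,0,0,30],[10,0,0,0,0,0,30],[20,0,0,0,0,0,30],[30,0,0,0,0,0,30],[37,0,0,0,0,0,30],[40,0,0,0,0,0,30],[41,0,0,0,0,0,30],[41,0,0,0,0,0,30]]]' 30; python3 delta.py "[.633,-.2045,.0667]"
python3 - <<'E'
from h import *
save(get_image("side"),"s14.png",(120,140,280,300),3.5)
E
```

```text
time_s: 19.45
tool_pos: [0.6336, -0.2048, 0.0707]
tool_rot: [129.7, 90.0, -49.9]
ft_force: [0.0, -0.1, -1.0]
finger_gap: 0.0395
19.45 [ 0.6336 -0.2048  0.0707] gap 0.0395 F [ 0.  -0.1 -1. ] j [-14.5  42.4  40.4  99.1 -34.   51.4 -49.1]
[[0.0001, 0.0086, -1.0], [-0.0001, -1.0, -0.0086], [-1.0, 0.0001, -0.0001]]
[.633,-.2045,.0667] shift mm [ 4.  -0.3  0.6]
```

View pics/s14.png

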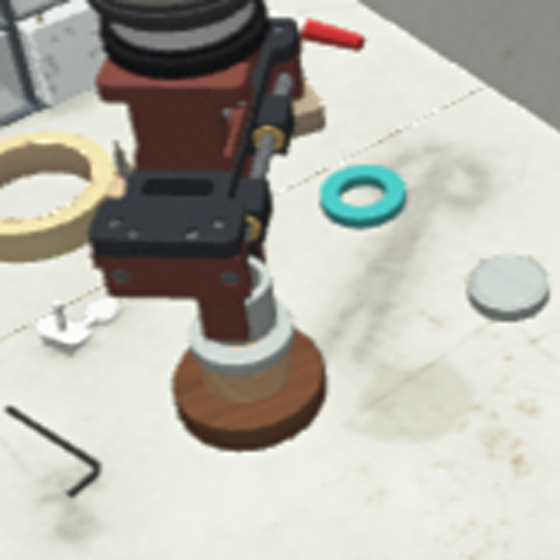

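The bushing is over the pin, just above the washer. I'll lower it the last 4 mm, release and lift away.

```bash
python3 -m creep '[[[1,0,0,0,0,0,30],[2,0,0,0,0,0,30],[3,0,0,0,0,0,30],[3.8,0,0,0,0,0,30],[3.8,0,0,0,0,0,30]]]' 30 && python3 -m creep '[[[0,0,0,0,0,0,42],[0,0,0,0,0,0,46],[0,0,0,0,0,0,55],[0,0,0,0,0,0,70],[0,0,0,0,0,0,80],[0,0,0,0,0,0,80]]]' && python3 -m creep '[[[-8,0,0,0,0,0,80],[-25,0,0,0,0,0,80],[-50,0,0,0,0,0,80],[-75,0,0,0,0,0,80],[-100,0,0,0,0,0,80],[-115,0,0,0,0,0,80],[-120,0,0,0,0,0,80],[-120,0,0,0,0,0,80]]]'; python3 -m creep '[[[0,20,0,0,0,0,80],[0,50,0,0,0,0,80],[0,80,0,0,0,0,80],[0,100,0,0,0,0,80],[0,100,0,0,0,0,80]]]';  python3 - <<'E'
from h import *
s=get_image("side");save(s,"s15.png",(120,140,280,300),3.5);save(get_image("top"),"t15.png",(160,30,320,190),3.5)
E
```

```text
time_s: 20.0
tool_pos: [0.6335, -0.2046, 0.0668]
tool_rot: [-36.9, 90.0, 143.6]
ft_force: [0.5, 0.6, 0.2]
finger_gap: 0.0393
time_s: 20.6
tool_pos: [0.6336, -0.2046, 0.0669]
tool_rot: [171.5, 90.0, -8.0]
ft_force: [0.3, -0.7, -0.2]
finger_gap: 0.0745
time_s: 21.4
tool_pos: [0.6338, -0.2046, 0.1875]
tool_rot: [-178.9, 89.9, 1.6]
ft_force: [0.2, -0.2, 0.4]
finger_gap: 0.0799
time_s: 21.9
tool_pos: [0.6323, -0.3083, 0.1855]
tool_rot: [29.2, 89.8, -150.6]
ft_force: [-0.1, -0.1, 0.0]
finger_gap: 0.0804
```

View pics/s15.png

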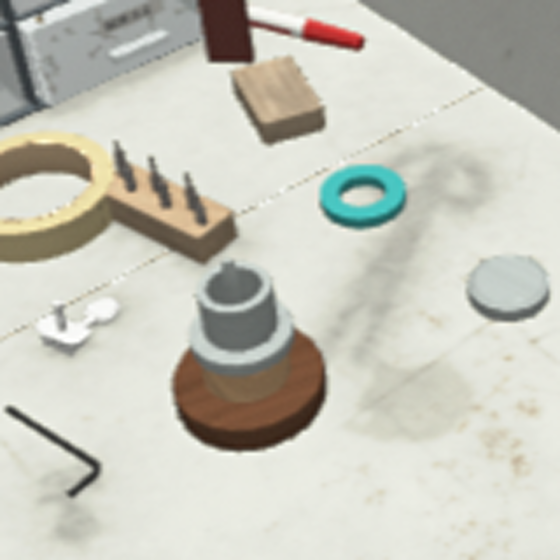

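View pics/t15.png

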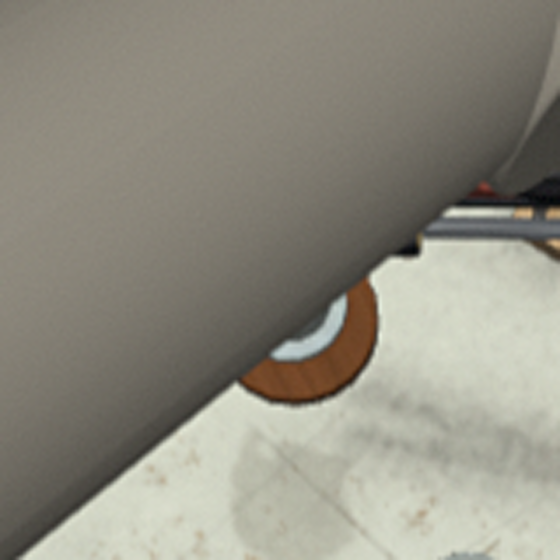

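Run:
```python
from h import *
s=get_image("side")
print("bushing",ray(s,120+237/3.5,140+290/3.5,.085),"washer",ray(s,120+242/3.5,140+331/3.5,.055),"pin ref side [.633,-.2010]", "cap expected px",proj(s,[.4956,-.2961,.013]))
print(get_obs()["time_s"],get_obs()["joint_vel"].round(2)); close_job()
```

```text
bushing [ 0.62975004 -0.19929272  0.085     ] washer [ 0.63115125 -0.19929828  0.055     ] pin ref side [.633,-.2010] cap expected px [265.1407166  217.74088163]
22.05 [-1.04 -0.49 -0.27 -0.1  -0.06  0.02  0.13]
the job is handed in; nothing more can be done
```

I threaded the washer onto the pin and set it flat on the spacer, then stood the bushing on top of it. I released both, moved the arm clear, and handed the job in at about 22 s. No verdict was reported.

**Placement:** In the last side view the washer lies level on the spacer, with the bushing upright on it and the pin tip showing in the bore. Measured from that view, the washer centre is about 2.5 mm from the pin axis and the bushing about 4 mm, both inside the 14 mm limit. At release the tool was at the height expected for a seated bushing.

**Disc and contact:** The solid disc looks to be in the same place in every side view, though I did not measure it again at the end. The wrist force read under 2 N at every check.

**Checks that disagreed or fell short:**
- The two cameras disagreed by about 4–8 mm in y throughout, so I used the average. The fit had more clearance than that.
- After the final retreat the arm hid most of the stack from the top camera, so the last check rests mainly on the side view.

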